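# Make up two intake-fitting kits in the parts trays

## Robot

A 6-joint arm with a two-finger parallel gripper is mounted at the origin on the work surface. World frame = base frame: x ahead of the robot, y to its left, z up, the work surface at z = 0. Lengths are in mm, angles in rad, forces in N, time in s.
With the tool pointing down it reaches from about 400 to 925 mm from the base axis. Payload 12.5 kg.
Tool frame: the origin (TCP) lies at the very end of the fingers, on their centre line; the grasp point (between the pads) lies 19 mm behind it; z points along the fingers, y is the line along which they close (so a half turn about z gives the same grasp; the last joint's range is limited). The gripper opens to 95 mm and grips with 3 to 60 N. Pads are 20 mm wide; open, the fingers measure 119 mm over their backs; the gripper's body (75 mm by 180 mm) begins 59 mm behind the grasp point.
Start: joints at [-1.233, 0.491, 1.559, -0, 1.092, -0.106], TCP at [268.384, -564.465, 177.361] pointing down, gripper open.
Joint ranges: [-3.1, 3.1], [-0.84, 2.19], [0.05, 2.79], [-1.13, 4.28], [0.06, 2.93], [-2.69, 2.69]. Speed limits (rad/s): [2.22, 2.22, 2.79, 3.14, 3.14, 3.14].

## Interface

Orientations are given as [roll, pitch, yaw] about the fixed x, y, z axes, in that order (R = Rz(yaw) Ry(pitch) Rx(roll)).
In Python, from cell import state, read_camera, camera_info, job_done gives the robot as it stands.
- The arm moves only by the shell command python3 -m handwheel FILE, which reads ROWS from the file FILE. ROWS is 1 to 5 rows, one to a line, with the numbers parted by commas; each row has 5 numbers: dx, dy, dz in fractions of the full range, 1 being 600 mm, then a turn about the tool's z in normalised numbers (1 is 2 rad), then the opening from 0.0 (shut) to 1.0 (fully open); each row is the pose to reach, as a shift and turn from the pose commanded when the command began, along the tool's axes at that moment; what a row does not reach only later rows make up. A row lasts 1/12 s, in which the tool goes at most 41.7 mm and 0.125 rad, less where a joint would pass 70% of its speed; a pose out of reach is approached as far as the arm can. The fingers move at their own pace and stop on an object; the grip force is fixed at half the most. Time passes only in rows, so rows that do not move let the fingers close. It prints the time, the measured TCP pose, the force, the opening and the grip force at its end. No shift or turn number may pass 1 either way. Input that does not fit is refused with a message, and nothing moves.
- state(): the state, without advancing time (a new reading comes with each control period).
- read_camera(name): name is "side" or "top"; returns (picture, depth): 480x640x3 uint8, red, green, blue; 480x640 float32, mm along the optical axis (not along the pixel's ray), 0 where there is no reading.
- camera_info(name): a dict with "vertical_fov" (degrees; the focal length in pixels is half the picture's height over the tangent of half this angle, whatever the lens; pixels are square), "cx", "cy" (the principal point, pixels), "origin" and "attitude" of the camera in the world. Camera axes: x right, y down, z forward; pixel columns grow to the right and rows downward; lengths in mm; the calibration is good to about 2 mm. A picture is of the moment at which its call begins. camera_info takes no time and is no camera call.
- job_done(): hands the job in; it is judged then, once.
The state is a dict: "t": time; "joints": joint angles; "qvel": joint speeds; "tau": joint torques, N m; "eef_pos": TCP position; "tcp_rot": TCP orientation; "ft_force": force on the tool from outside, world axes, zero at the start; "moment": the same for the moment, N m; "opening": opening from 0.0 (shut) to 1.0 (fully open); "grip_force": force on a finger pad.
Only numpy, scipy, OpenCV 4.12 (cv2) and the standard library are available. Lean on these libraries where they do the work, as an engineer would, in place of code of your own. Each camera call takes 0.05 s, during which the arm holds its last target. There are 200 camera calls.

## Task

Make up two kits from the parts standing on the bench: in the round dish stand the large bell-mouth and the tall slim hex nut; in the oblong tray stand the small bell-mouth, the plain round sleeve and the two-hole mounting pedestal. Every part must end upright, the same way up as it stands now, with its whole foot on the tray's floor. Leave the wide flat hex nut and the thin black ring where they are.

Things in the scene. Friction and masses are not known exactly. Their poses are not given: they have to be found in the camera images.
- dish: Round open steel parts dish, fixed to the bench. Outer diameter 156 mm at the foot and 168 mm at the rim, 18 mm high; wall and floor 3 mm, so the inner floor is 3 mm above the bench and 150 mm across. Origin: centre of the underside, z up.
- tray: Oblong open steel parts tray, fixed to the bench: 260 mm long along its x, 140 mm wide along its y, 18 mm high, walls and floor 3 mm (inner floor 254 x 134 mm, 3 mm above the bench). Origin: centre of the underside, z up.
- bell_large: Large aluminium bell-mouth (intake trumpet) standing flared end down: flared foot 66 mm across tapering inwards up to 20 mm height, then a straight tube 42 mm in diameter up to its top at 70 mm, with a dark bore. Grip the tube. Loose, about 0.16 kg. Origin: centre of the underside, z up.
- bell_small: Small aluminium bell-mouth standing flared end down: flared foot 52 mm across tapering inwards up to 20 mm height, then a straight tube 30 mm in diameter up to its top at 45 mm, with a dark bore. Grip the tube. Loose, about 0.09 kg. Origin: centre of the underside, z up.
- sleeve: Plain straight steel sleeve (round tube) standing on end, 28 mm outside and 18 mm inside diameter, 45 mm high, open through. Loose, about 0.09 kg. Origin: centre of the underside, z up.
- coupling_nut: Tall slim dark-steel hex nut standing on end, 28 mm across flats, 45 mm high. Two of its flats face its own +y and -y, corners point along +x and -x. Loose, about 0.14 kg. Origin: centre of the underside, z up.
- pedestal: Aluminium mounting pedestal: foot plate 70 mm (its x) x 30 mm (its y) x 8 mm with a dark screw hole near each end, and in its middle an upright block 30 mm (x) x 22 mm (y) up to its top at 45 mm. Grip the block across its y. Loose, about 0.12 kg. Origin: centre of the underside, z up.
- flat_nut: Wide flat dark-steel hex nut, 46 mm across flats, 22 mm high. Belongs to no kit; stays where it is. Loose. Origin: centre of the underside, z up.
- spacer_ring: Thin black plastic ring lying flat, 64 mm outside and 48 mm inside diameter, 12 mm high. Belongs to no kit; stays where it is. Loose. Origin: centre of the underside, z up.
Mind the look-alikes: they are no part of the job. What is shaped like the bell_large but blue or purple is not meant.

How it is judged (in metres and radians):
At the end, for the whole second after the job is handed in: Large bell-mouth and slim hex nut on the dish floor (centres within 55 and 72 mm of its centre); small bell-mouth, sleeve, pedestal on the tray floor (within 122 x 62 mm of its centre); each upright to 0.12 rad, foot within 5 mm of the floor, at rest. Flat nut and ring moved under 25 mm (horizontal distance between bell_large and dish below 0.055 m and z of bell_large in the frame of dish between -0.001 and 0.008 m and angle between each of bell_large, coupling_nut, bell_small, sleeve, pedestal's own z axis and vertical below 0.12 rad and linear speed of each of bell_large, coupling_nut, bell_small, sleeve, pedestal below 0.02 m/s and angular speed of each of bell_large, coupling_nut, bell_small, sleeve, pedestal below 0.2 rad/s and horizontal distance between coupling_nut and dish below 0.072 m and z of coupling_nut in the frame of dish between -0.001 and 0.008 m and z of bell_small in the frame of tray between -0.001 and 0.008 m and x of bell_small in the frame of tray between -0.122 and 0.122 m and y of bell_small in the frame of tray between -0.062 and 0.062 m and z of sleeve in the frame of tray between -0.001 and 0.008 m and x of sleeve in the frame of tray between -0.122 and 0.122 m and y of sleeve in the frame of tray between -0.062 and 0.062 m and z of pedestal in the frame of tray between -0.001 and 0.008 m and x of pedestal in the frame of tray between -0.122 and 0.122 m and y of pedestal in the frame of tray between -0.062 and 0.062 m and distance of each of flat_nut, spacer_ring from where it was at the start of the episode below 0.025 m); the robot touches nothing.
It fails at once if the wide flat nut was shifted by more than 25 mm, or tipped (distance of flat_nut from where it was at the start of the episode above 0.025 m or angle between flat_nut's own z axis and vertical above 0.5 rad).
It fails at once if the black ring was shifted by more than 25 mm, or tipped (distance of spacer_ring from where it was at the start of the episode above 0.025 m or angle between spacer_ring's own z axis and vertical above 0.5 rad).
It also fails if it takes over 134 s, if anything falls off the work surface, if the arm or the gripper's body presses on something with over 40 N, if the wrist force passes 120 N, or if a joint passes its speed limit or range.

## Working session

There is one attempt and no reset: what is moved stays moved. The work goes in short steps, Python scripts to look and compute and a shell command to move; the robot and the scene stay as the last step left them, time stands still between calls to the robot, and variables do not carry over. Pictures are saved under pics/ and viewed, at most 14 in all, crops included, and the job is handed in when it is done.

```bash
ls; mkdir -p pics; cat > h.py <<'E'
import numpy as np, cv2
from cell import state, read_camera, camera_info
from scipy.spatial.transform import Rotation as R
def info(n):
    i=camera_info(n); f=240/np.tan(np.radians(i["vertical_fov"])/2)
    a=np.array(i["attitude"],float)
    M=R.from_euler('xyz',a).as_matrix() if a.shape==(3,) else a
    return f,i["cx"],i["cy"],np.array(i["origin"]),M
def cloud(n,d):
    f,cx,cy,o,M=info(n); v,u=np.mgrid[:480,:640]
    return np.stack([(u-cx)/f*d,(v-cy)/f*d,d],-1)@M.T+o
def px(n,u,v,z):   # pixel onto plane z
    f,cx,cy,o,M=info(n); r=M@np.array([(u-cx)/f,(v-cy)/f,1]); return o+r*(z-o[2])/r[2]
E
python3 - <<'E'
from h import *
for n in("top","side"):
    print(camera_info(n)); p,d=read_camera(n); np.savez(n,p=p,d=d); cv2.imwrite(f"pics/{n}0.png",p[:,:,::-1])
print(state())
E
```

```text
pics
{'vertical_fov': 53.996170676932394, 'cx': 317.0780839568439, 'cy': 247.17937109187946, 'origin': array([ 406.53103365,    8.26998581, 1020.26003542]), 'attitude': array([-2.91832035e+00, -2.41919847e-04, -1.58859750e+00])}
{'vertical_fov': 47.1367905559445, 'cx': 326.1699550939668, 'cy': 243.3804872458764, 'origin': array([ 531.59550313, -872.73678867,  559.44542158]), 'attitude': array([-2.12148172,  0.01210741, -0.10962174])}
{'t': 0.1, 'joints': array([-1.23261434e+00,  4.91472569e-01,  1.55936095e+00, -1.48856917e-05,
        1.09170427e+00, -1.05565865e-01]), 'qvel': array([ 3.43754073e-04, -2.90206732e-03, -2.03038873e-03,  1.46914475e-03,
        2.85452991e-05,  3.46986199e-04]), 'tau': array([ 2.30397192e-03, -6.13625479e+01, -2.58605576e+01,  6.93773618e-02,
        4.70225536e-02, -5.11996939e-05]), 'eef_pos': array([ 268.28619706, -564.22497975,  176.84628759]), 'tcp_rot': array([-3.14065138e+00, -8.64596131e-05,  4.43754677e-01]), 'ft_force': array([-0.08847415, -0.04271583, -0.35528798]), 'moment': array([0.00470972, 0.03039058, 0.01665335]), 'grip_force': 0.0, 'opening': 0.9995406740651981}
```

View pics/top0.png

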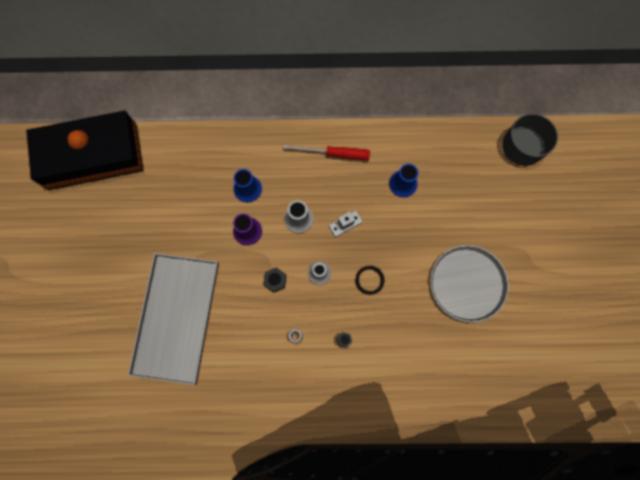

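View pics/side0.png

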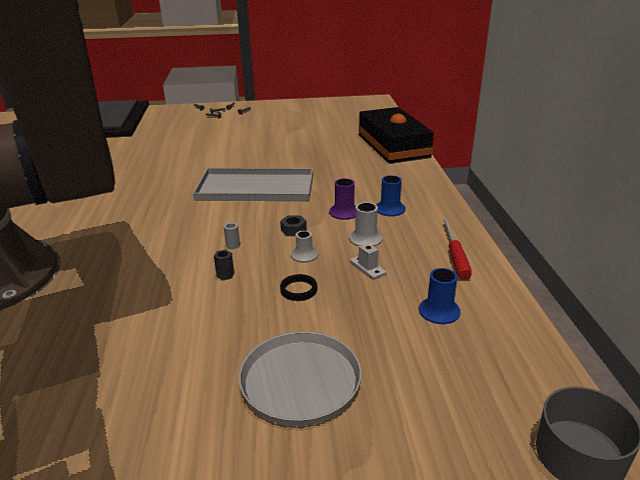

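Top view:
- Grey bell-mouth candidates: (298,215) is large and silver, so it is bell_large. The blue ones at (246,185) and (404,180) and the purple one at (246,229) are look-alikes.
- (319,272) is the small silver one, so bell_small.
- The sleeve is at (295,336), the slim nut at (344,340) and the pedestal at (346,223).
- The flat nut (275,280) and ring (370,280) stay where they are.
- The dish is at (469,284) and the tray at (175,319).

I'll confirm this in a crop and measure with depth.

```bash
python3 - <<'E'
from h import *
D=np.load("top.npz"); p,d=D["p"],D["d"]; C=cloud("top",d)
c=cv2.resize(p[160:360,220:420],None,fx=3,fy=3,interpolation=cv2.INTER_CUBIC); cv2.imwrite("pics/crop0.png",c[:,:,::-1])
bench=C[380:430,20:200].reshape(-1,3); print("bench z",np.median(C[300:360,220:280,2]),np.median(C[240:260,400:420,2]))
for n,u,v,h,r in [("bell_large",298,212,70,22),("bell_small",319,271,45,18),("sleeve",295,336,45,14),("nut",344,340,45,14),("ped",346,222,45,14),("flat",275,280,22,20),("ring",370,280,12,20),("blueA",246,180,70,22),("purple",245,224,70,20),("blueB",406,175,70,20)]:
    W=C[v-r:v+r,u-r:u+r].reshape(-1,3)
    for zl,zh,t in((h-8,h+8,"top"),(4,h+8,"all")):
        m=W[(W[:,2]>zl)&(W[:,2]<zh)]
        if len(m)<3: print(n,"none",W[:,2].max()); continue
        rr=cv2.minAreaRect(m[:,:2].astype(np.float32)); cc=cv2.minEnclosingCircle(m[:,:2].astype(np.float32))
        print(n,t,len(m),"z%.0f"%np.median(m[:,2]),"circ",np.round(cc[0]),round(cc[1],1),"rect",np.round(rr[0]),np.round(rr[1]),round(rr[2],1))
for n,(u0,u1,v0,v1) in {"dish":(420,520,235,330),"tray":(120,228,245,395)}.items():
    W=C[v0:v1,u0:u1].reshape(-1,3); m=W[(W[:,2]>10)&(W[:,2]<24)]
    rr=cv2.minAreaRect(m[:,:2].astype(np.float32)); print(n,len(m),cv2.minEnclosingCircle(m[:,:2].astype(np.float32)),rr)
for c in [(155,255),(218,262),(196,383),(130,374)]: print("tray corner",px("top",*c,18).round())
for n,u,v,z in [("bell_large",298,209.5,70),("bell_small",319.5,269.5,45),("sleeve",295,336,45),("nut",344,339.5,45),("dish",469,284,10)]: print(n,px("top",u,v,z).round())
E
```

```text
bench z 0.3631172577632924 0.3604700653561963
bell_large top 317 z71 circ [703.  44.] 21.4 rect [703.  44.] [40. 41.] 85.4
bell_large all 741 z39 circ [727.  47.] 60.8 rect [721.  45.] [100.  93.] 1.8
bell_small top 161 z46 circ [579.  -0.] 14.9 rect [579.  -0.] [27. 30.] 88.7
bell_small all 420 z15 circ [582.  -2.] 40.6 rect [581.   6.] [64. 65.] 7.5
sleeve top 92 z45 circ [444.  52.] 13.9 rect [444.  52.] [24. 26.] 89.1
sleeve all 123 z44 circ [447.  47.] 30.2 rect [448.  50.] [42. 54.] 76.1
nut top 172 z45 circ [434. -49.] 15.7 rect [434. -49.] [27. 31.] 43.1
nut all 193 z45 circ [433. -52.] 34.4 rect [435. -48.] [57. 50.] 87.8
ped top 153 z45 circ [689. -61.] 17.6 rect [689. -61.] [23. 31.] 26.3
ped all 433 z11 circ [693. -59.] 36.5 rect [694. -61.] [60. 64.] 88.4
flat top 411 z22 circ [565.  96.] 26.2 rect [565.  96.] [47. 50.] 24.8
flat all 455 z22 circ [565.  96.] 54.9 rect [565.  96.] [87. 76.] 84.7
ring top 354 z12 circ [ 556. -107.] 52.4 rect [ 562. -109.] [83. 83.] 89.0
ring all 354 z12 circ [ 556. -107.] 52.4 rect [ 562. -109.] [83. 83.] 89.0
blueA top 309 z71 circ [777. 
[... 292 characters left out ...]
196.] 21.4 rect [ 782. -195.] [41. 41.] 88.6
blueB all 736 z44 circ [ 804. -202.] 57.6 rect [ 803. -198.] [83. 95.] 88.8
dish 650 ((550.0830078125, -322.555419921875), 84.53062438964844) ((549.7628173828125, -321.886962890625), (165.5779571533203, 166.7143096923828), 7.207657814025879)
tray 897 ((488.58453369140625, 308.54095458984375), 146.82406616210938) ((488.70556640625, 309.13433837890625), (142.36448669433594, 260.6988830566406), 81.41383361816406)
tray corner [623. 356.  18.]
tray corner [605. 219.  18.]
tray corner [353. 257.  18.]
tray corner [374. 393.  18.]
bell_large [704.  43.  70.]
bell_small [580.  -0.  45.]
sleeve [443.  52.  45.]
nut [435. -47.  45.]
dish [ 548. -323.   10.]
```

View pics/crop0.png

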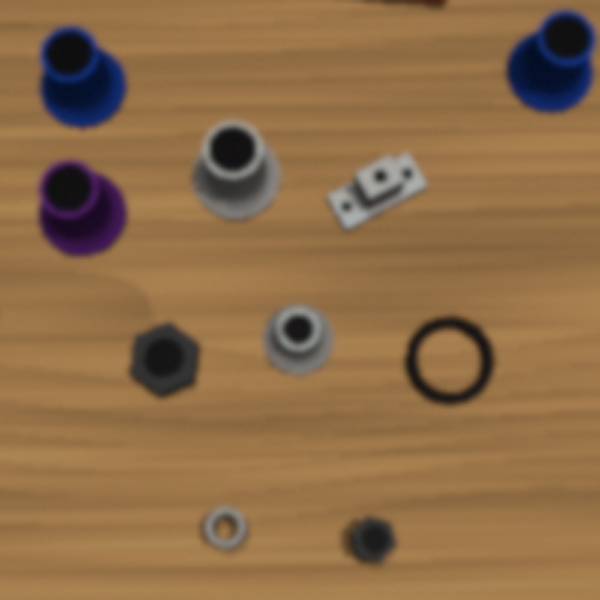

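The crop confirms it. The silver large bell-mouth (232,150 in the crop) is the only uncoloured one, and the small bell, sleeve, slim nut and pedestal are as named. First I'll turn the tool to yaw 90°, so that tool x is world y and tool y is world x.

The rows are not in the units I measure in: shifts go in shares of 600 mm and turns go in shares of 2 rad. I convert before sending: -0.5635 rad / 2 = -0.2818.

```bash
echo '0,0,0,-0.06,1
0,0,0,-0.12,1
0,0,0,-0.18,1
0,0,0,-0.24,1
0,0,0,-0.2818,1' > rows.txt && python3 -m handwheel rows.txt; echo '0,0,0,-0.06,1
0,0,0,-0.12,1
0,0,0,-0.18,1
0,0,0,-0.24,1
0,0,0,-0.2818,1' > rows.txt && python3 -m handwheel rows.txt; echo '0,0,0,0,1' > rows.txt && python3 -m handwheel rows.txt
python3 - <<'E'
from h import *
# nut hexagon angle: flats directions from the depth top mask
D=np.load("top.npz"); C=cloud("top",D["d"])
for n,u,v,h,r in [("nut",344,339,45,14),("ped",346,222,45,14)]:
    W=C[v-r:v+r,u-r:u+r].reshape(-1,3); m=W[(W[:,2]>h-6)&(W[:,2]<h+6)][:,:2]; m=m-m.mean(0)
    for a in range(0,180,10): 
        q=m@[np.cos(np.radians(a)),np.sin(np.radians(a))]; print(a,round(q.max()-q.min(),1),end="; ")
    print()
print(state()["tcp_rot"],state()["eef_pos"])
E
```

```text
t: 0.52
eef_pos: [268.3, -564.3, 177.0]
tcp_rot: [-3.141, -0.0, 1.014]
ft_force: [0.4, 0.3, -0.0]
opening: 1.0
grip_force: 0.0
t: 0.93
eef_pos: [268.3, -564.2, 177.0]
tcp_rot: [-3.141, -0.001, 1.577]
ft_force: [0.1, -0.5, 0.1]
opening: 0.998
grip_force: 0.0
t: 1.02
eef_pos: [268.3, -564.3, 177.0]
tcp_rot: [-3.141, -0.001, 1.575]
ft_force: [-0.0, -0.3, -0.6]
opening: 0.999
grip_force: 0.0
0 30.1; 10 30.9; 20 30.8; 30 29.7; 40 27.7; 50 28.6; 60 30.4; 70 31.3; 80 31.2; 90 30.2; 100 28.8; 110 28.7; 120 30.4; 130 31.2; 140 31.1; 150 30.0; 160 28.0; 170 28.7; 
0 31.5; 10 29.0; 20 25.6; 30 23.7; 40 26.8; 50 29.4; 60 31.8; 70 33.8; 80 34.7; 90 34.6; 100 33.7; 110 32.0; 120 30.8; 130 33.2; 140 34.6; 150 35.1; 160 34.9; 170 33.6; 
[-3.14140634e+00 -5.05065824e-04  1.57451987e+00] [ 268.29797791 -564.32967956  177.04045244]
```

Scaled: 152 mm / 600 = 0.2533, 109 mm / 600 = 0.1817.

```bash
for i in 1; do echo '0.2533,0.1817,0,0,1
0.2533,0.1817,0,0,1
0.2533,0.1817,0,0,1
0.2533,0.1817,0,0,1
0.2533,0.1817,0,0,1' > rows.txt && python3 -m handwheel rows.txt; echo '0.2533,0.1817,0,0,1
0.2533,0.1817,0,0,1
0.2533,0.1817,0,0,1
0.2533,0.1817,0,0,1
0.2533,0.1817,0,0,1' > rows.txt && python3 -m handwheel rows.txt;echo '0.2533,0.1817,0,0,1
0.2533,0.1817,0,0,1
0.2533,0.1817,0,0,1
0.2533,0.1817,0,0,1
0.2533,0.1817,0,0,1' > rows.txt && python3 -m handwheel rows.txt;echo '0.2533,0.18,0,0,1
0.2533,0.18,0,0,1
0.2533,0.18,0,0,1
0.2533,0.18,0,0,1
0.2533,0.18,0,0,1' > rows.txt && python3 -m handwheel rows.txt;echo '0,0,0,0,1' > rows.txt && python3 -m handwheel rows.txt; done | grep -E "eef|rot|t:"
```

```text
t: 1.43
eef_pos: [379.0, -409.0, 177.3]
tcp_rot: [-3.142, -0.001, 1.569]
t: 1.85
eef_pos: [488.1, -257.0, 177.3]
tcp_rot: [3.141, -0.001, 1.569]
t: 2.27
eef_pos: [597.2, -104.8, 177.1]
tcp_rot: [3.141, -0.0, 1.569]
t: 2.68
eef_pos: [705.0, 47.6, 176.7]
tcp_rot: [3.142, -0.001, 1.57]
t: 2.77
eef_pos: [704.8, 47.5, 176.2]
tcp_rot: [-3.141, -0.001, 1.571]
```

Scaled: 138 mm / 600 = 0.23, -3.5 mm / 600 = -0.0058.

```bash
(echo '-0.0058,-0.0025,0,0,1
-0.0058,-0.0025,0.1167,0,1
-0.0058,-0.0025,0.1833,0,1
-0.0058,-0.0025,0.23,0,1
-0.0058,-0.0025,0.23,0,1' > rows.txt && python3 -m handwheel rows.txt; echo '0,0,0,0,0
0,0,0,0,0
0,0,0,0,0
0,0,0,0,0
0,0,0,0,0' > rows.txt && python3 -m handwheel rows.txt;echo '0,0,0,0,0
0,0,0,0,0
0,0,0,0,0
0,0,0,0,0
0,0,0,0,0' > rows.txt && python3 -m handwheel rows.txt)
```

```text
t: 3.18
eef_pos: [698.2, 38.4, 33.7]
tcp_rot: [-3.134, 0.0, 1.568]
ft_force: [-0.6, -0.5, -0.6]
opening: 1.002
grip_force: 0.0
t: 3.6
eef_pos: [702.8, 39.9, 41.6]
tcp_rot: [3.138, 0.0, 1.571]
ft_force: [0.8, 0.0, -0.7]
opening: 0.701
grip_force: 0.0
t: 4.02
eef_pos: [701.9, 40.1, 39.4]
tcp_rot: [3.142, 0.0, 1.571]
ft_force: [-0.1, -0.1, -0.2]
opening: 0.357
grip_force: 0.0
```

```bash
python3 - <<'E'
from h import *
print(state()["opening"],state()["grip_force"],state()["eef_pos"])
p,d=read_camera("side"); cv2.imwrite("pics/s1.png",cv2.resize(p[100:340,180:500],None,fx=2,fy=2)[:,:,::-1])
E
```

```text
0.3565688511551142 0.0 [701.90193745  40.08042661  39.35550826]
```

View pics/s1.png

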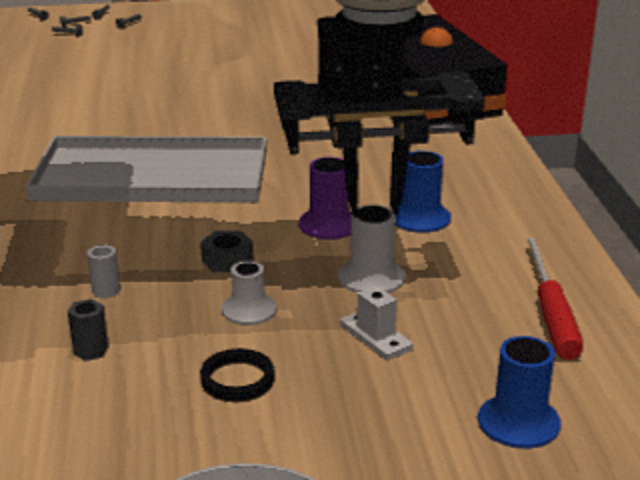

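```bash
python3 - <<'E'
from h import *
D=np.load("side.npz"); C=cloud("side",D["d"])
for n,u,v,h,r in [("bell_large",366,208,70,12),("bell_small",304,234,45,10),("sleeve",232,226,45,9),("nut",224,254,45,9),("ped",369,250,45,10),("purple",345,183,70,12)]:
    W=C[v-r:v+r,u-r:u+r].reshape(-1,3); m=W[(W[:,2]>h-6)&(W[:,2]<h+6)][:,:2]
    print(n,len(m),(m.min(0)/2+m.max(0)/2).round())
C=C[380:460,240:360].reshape(-1,3)
for cam in("side","top"):
    p,d=read_camera(cam); C=cloud(cam,d)
    m=(C[...,2]>45)&(C[...,2]<110)&(p.max(-1)<60)&(abs(C[...,0]-702)<200)&(abs(C[...,1]-60)<200)
    print(cam,m.sum(),np.percentile(C[m],[2,50,98],axis=0).round())
    if cam=="top": cv2.imwrite("pics/t1.png",cv2.resize(p[120:320,200:420],None,fx=3,fy=3)[:,:,::-1])
    a,b=(300,200) if 0 else (0,0)
E
```

```text
bell_large 233 [703.  42.]
bell_small 140 [579.  -2.]
sleeve 91 [445.  50.]
nut 159 [435. -51.]
ped 159 [690. -62.]
purple 184 [677. 157.]
side 667 [[584.  -0.  46.]
 [691. 138.  70.]
 [785. 172. 107.]]
top 37 [[760. 166.  55.]
 [778. 170.  71.]
 [789. 175.  74.]]
```

View pics/t1.png

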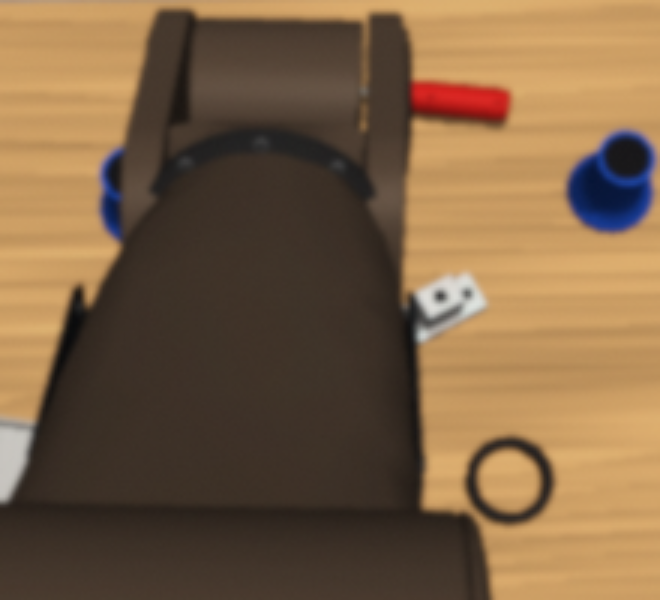

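```bash
python3 - <<'E'
from h import *
p,d=read_camera("side"); C=cloud("side",d)
for n,u,v in [("Lfinger",355,190),("Lf",355,200),("Rf",379,190),("Rf",379,180),("bell rim near",366,212),("bell body",366,225),("body",365,135)]: print(n,p[v,u],C[v,u].round(1))
m=(p[204:212,352:382].astype(int).min(-1)>0); W=C[196:222,352:382].reshape(-1,3); W=W[abs(W[:,2]-70)<5]; print((W.min(0)+W.max(0))/2,len(W))
s=state(); print(s["joints"],s["eef_pos"],s["opening"])
E
```

```text
Lfinger [156 120  78] [716.2 258.8   0. ]
Lf [184 141  96] [ 7.086e+02  2.099e+02 -5.000e-01]
Rf [109  83  56] [722.4  23.5 113.4]
Rf [0 0 1] [721.8  24.5 133.1]
bell rim near [96 90 88] [699.5  24.2  68.9]
bell body [96 88 87] [700.   23.   41.5]
body [8 6 2] [692.7  18.3 222.6]
[703.29922255  42.50677491  68.97573733] 194
[-3.68358076e-02  7.42279866e-01  1.47081560e+00 -1.05247661e-04
  9.28611010e-01 -3.68110131e-02] [701.85268564  40.05364973  39.24847603] 0.1858906496626662
```

```bash
python3 - <<'E'
from h import *
p,d=read_camera("side"); C=cloud("side",d)
cv2.imwrite("pics/s2.png",cv2.resize(p[120:260,290:460],None,fx=4,fy=4,interpolation=cv2.INTER_CUBIC)[:,:,::-1])
m=(p.max(-1)<50)&(abs(C[...,0]-702)<60)&(C[...,1]<60)&(C[...,1]>0)&(C[...,2]>72)&(C[...,2]<200)
W=C[m]; 
for z in range(72,180,8):
    q=W[(W[:,2]>=z)&(W[:,2]<z+8)]; print(z,len(q), q.min(0).round() if len(q) else "", q.max(0).round() if len(q) else "")
print(state()["opening"],state()["grip_force"])
E
```

```text
72 16 [689.  26.  74.] [715.  49.  80.]
80 31 [688.  23.  80.] [717.  45.  88.]
88 36 [686.  24.  88.] [716.  47.  96.]
96 40 [685.  24.  96.] [718.  47. 104.]
104 45 [685.  23. 104.] [720.  48. 112.]
112 46 [684.  23. 112.] [719.  44. 120.]
120 47 [683.  22. 120.] [721.  42. 128.]
128 62 [682.  24. 128.] [721.  46. 136.]
136 54 [681.  23. 136.] [722.  44. 144.]
144 26 [671.  22. 144.] [722.  44. 151.]
152 34 [670.   1. 152.] [733.  54. 160.]
160 152 [643.   0. 160.] [760.  58. 168.]
168 211 [643.   1. 168.] [761.  52. 176.]
176 118 [670.   0. 176.] [735.  23. 180.]
0.14846598145182283 0.0
```

View pics/s2.png

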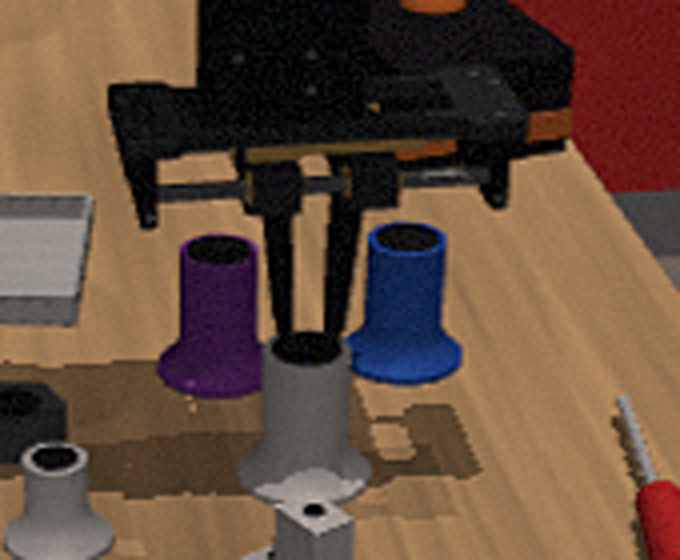

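The fingers show as closed above or inside the bore, not around the tube, so the reported height doesn't match the picture. I'll raise straight up and measure the tip in the side camera.

Scaled: -70 mm / 600 = -0.1167, -40 mm / 600 = -0.0667.

```bash
echo '0,0,-0.0667,0,0.2
0,0,-0.1167,0,0.2
0,0,-0.1167,0,0.2
0,0,-0.1167,0,0.2
0,0,-0.1167,0,0.2' > rows.txt && python3 -m handwheel rows.txt; python3 - <<'E'
from h import *
p,d=read_camera("side"); C=cloud("side",d)
cv2.imwrite("pics/s3.png",cv2.resize(p[80:260,270:470],None,fx=3,fy=3,interpolation=cv2.INTER_CUBIC)[:,:,::-1])
m=(p.max(-1)<50)&(abs(C[...,0]-702)<80)&(C[...,1]<70)&(C[...,1]>-20)&(C[...,2]>72)&(C[...,2]<260)
W=C[m]
for z in range(72,260,10):
    q=W[(W[:,2]>=z)&(W[:,2]<z+10)]; print(z,len(q), q.min(0).round() if len(q) else "", q.max(0).round() if len(q) else "")
print(state()["eef_pos"],state()["opening"],state()["grip_force"])
E
```

```text
t: 4.68
eef_pos: [701.5, 40.0, 108.9]
tcp_rot: [-3.141, 0.0, 1.571]
ft_force: [0.2, -0.5, -0.0]
opening: 0.197
grip_force: 0.0
72 3 [692.  29.  72.] [712.  48.  72.]
82 0  
92 0  
102 0  
112 0  
122 0  
132 0  
142 17 [689.  25. 147.] [714.  47. 152.]
152 40 [686.  25. 152.] [716.  49. 162.]
162 52 [685.  23. 162.] [718.  43. 172.]
172 60 [684.  24. 172.] [721.  45. 182.]
182 70 [682.  23. 182.] [722.  45. 192.]
192 87 [682.  24. 192.] [724.  46. 202.]
202 82 [680.  23. 202.] [725.  46. 212.]
212 73 [669.  22. 212.] [725.  47. 222.]
222 136 [622.  -1. 222.] [782.  68. 232.]
232 517 [622.  -0. 232.] [781.  65. 242.]
242 246 [622.  -0. 242.] [782.  49. 252.]
252 272 [622.  -0. 252.] [782.  61. 260.]
[701.29720543  40.02026692 108.23601262] 0.2004642821762107 0.0
```

View pics/s3.png

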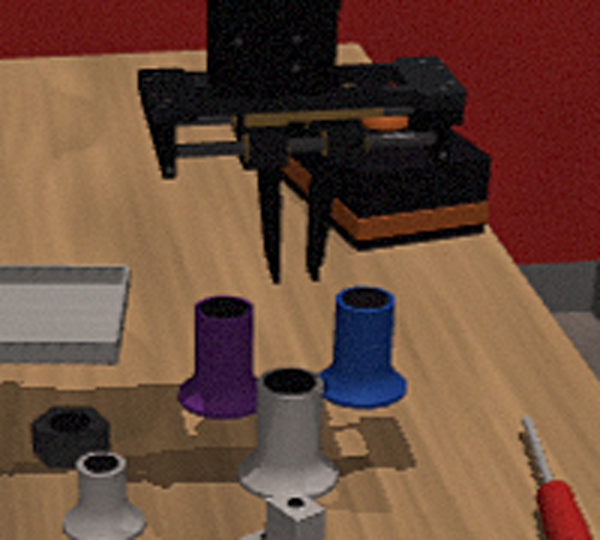

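The tips are really at z≈147 while 108 is reported, so the true z is about 39 mm above the reported one. x agrees, and y is about 3 mm too high in the report. I'll correct for both.

Scaled: 5 mm / 600 = 0.0083, 1.5 mm / 600 = 0.0025.

```bash
echo '0.0083,0.0025,0,0,0.75
0.0083,0.0025,0,0,0.75
0.0083,0.0025,0,0,0.75
0.0083,0.0025,0,0,0.75
0.0083,0.0025,0,0,0.75' > rows.txt && python3 -m handwheel rows.txt;echo '0,0,0,0,0.75
0,0,0,0,0.75
0,0,0,0,0.75
0,0,0.05,0,0.75
0,0,0.1,0,0.75' > rows.txt && python3 -m handwheel rows.txt;echo '0,0,0.0333,0,0.75
0,0,0.0667,0,0.75
0,0,0.09,0,0.75
0,0,0.09,0,0.75
0,0,0.09,0,0.75' > rows.txt && python3 -m handwheel rows.txt; python3 - <<'E'
from h import *
p,d=read_camera("side"); C=cloud("side",d)
cv2.imwrite("pics/s4.png",cv2.resize(p[80:260,270:470],None,fx=3,fy=3,interpolation=cv2.INTER_CUBIC)[:,:,::-1])
m=(p.max(-1)<50)&(abs(C[...,0]-702)<80)&(C[...,1]<70)&(C[...,1]>-20)&(C[...,2]>22)&(C[...,2]<160)
W=C[m]
for z in range(22,120,10):
    q=W[(W[:,2]>=z)&(W[:,2]<z+10)]; print(z,len(q), q.min(0).round() if len(q) else "", q.max(0).round() if len(q) else "")
print(state()["eef_pos"],state()["opening"],state()["grip_force"])
E
```

```text
t: 5.15
eef_pos: [703.3, 45.0, 109.0]
tcp_rot: [-3.141, 0.0, 1.571]
ft_force: [0.0, 0.1, 0.5]
opening: 0.493
grip_force: 0.0
t: 5.57
eef_pos: [704.6, 45.0, 50.5]
tcp_rot: [3.137, 0.0, 1.571]
ft_force: [0.4, 0.6, -0.4]
opening: 0.746
grip_force: 0.0
t: 5.98
eef_pos: [703.4, 45.0, -4.8]
tcp_rot: [-3.141, 0.0, 1.571]
ft_force: [0.0, 0.5, -0.5]
opening: 0.754
grip_force: 0.0
22 2 [667.  34.  31.] [741.  35.  32.]
32 29 [665.  29.  32.] [744.  53.  42.]
42 39 [661.  28.  42.] [747.  55.  52.]
52 52 [660.  28.  52.] [748.  46.  62.]
62 172 [659.  27.  62.] [748.  64.  72.]
72 64 [658.  29.  72.] [748.  51.  82.]
82 76 [657.  28.  82.] [752.  51.  92.]
92 68 [656.  28.  92.] [751.  54. 102.]
102 17 [645.  11. 102.] [781.  45. 112.]
112 186 [622.   2. 112.] [782.  68. 122.]
[703.92305433  44.96572736  -3.81116232] 0.7500695000109936 0.0
```

View pics/s4.png

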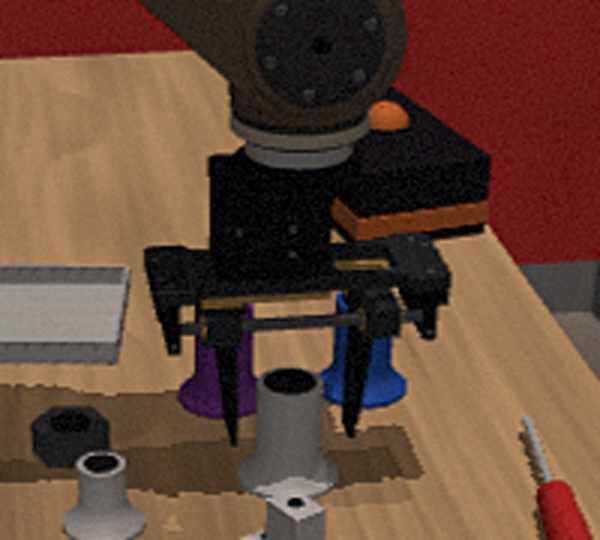

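The fingers now straddle the tube, with the tips at z≈32. Grip, lift and carry to the dish.

Scaled: -100 mm / 600 = -0.1667, -80 mm / 600 = -0.1333.

```bash
echo '0,0,0,0,0
0,0,0,0,0
0,0,0,0,0
0,0,0,0,0
0,0,0,0,0' > rows.txt && python3 -m handwheel rows.txt; echo '0,0,0,0,0
0,0,0,0,0
0,0,0,0,0
0,0,0,0,0
0,0,0,0,0' > rows.txt && python3 -m handwheel rows.txt;echo '0,0,-0.0333,0,0
0,0,-0.0833,0,0
0,0,-0.1333,0,0
0,0,-0.1667,0,0
0,0,-0.1667,0,0' > rows.txt && python3 -m handwheel rows.txt
```

```text
t: 6.45
eef_pos: [703.5, 45.0, -4.2]
tcp_rot: [3.141, 0.0, 1.571]
ft_force: [-3.3, 0.4, 1.8]
opening: 0.452
grip_force: 0.9
t: 6.87
eef_pos: [703.5, 45.0, -4.3]
tcp_rot: [3.141, 0.0, 1.571]
ft_force: [-1.7, 0.7, 5.3]
opening: 0.435
grip_force: 30.0
t: 7.28
eef_pos: [705.3, 45.0, 99.8]
tcp_rot: [3.135, 0.0, 1.571]
ft_force: [-0.1, 0.1, -2.6]
opening: 0.438
grip_force: 30.0
```

Scaled: -131 mm / 600 = -0.2183, -51 mm / 600 = -0.085.

```bash
echo '-0.2183,-0.085,0,0,0
-0.2183,-0.085,0,0,0
-0.2183,-0.085,0,0,0
-0.2183,-0.085,0,0,0
-0.2183,-0.085,0,0,0' > rows.txt && python3 -m handwheel rows.txt;echo '-0.2183,-0.085,0,0,0
-0.2183,-0.085,0,0,0
-0.2183,-0.085,0,0,0
-0.2183,-0.085,0,0,0
-0.2183,-0.085,0,0,0' > rows.txt && python3 -m handwheel rows.txt;echo '-0.2183,-0.0867,0,0,0
-0.2183,-0.0867,0,0,0
-0.2183,-0.0867,0,0,0
-0.2183,-0.0867,0,0,0
-0.2183,-0.0867,0,0,0' > rows.txt && python3 -m handwheel rows.txt;echo '0,0,0,0,0
0,0,0,0,0' > rows.txt && python3 -m handwheel rows.txt; python3 - <<'E'
from h import *
p,d=read_camera("side"); cv2.imwrite("pics/s5.png",p[150:480,100:500][:,:,::-1])
E
```

```text
t: 7.7
eef_pos: [650.8, -89.3, 94.2]
tcp_rot: [-3.14, 0.0, 1.567]
ft_force: [0.5, -0.1, -1.2]
opening: 0.441
grip_force: 30.0
t: 8.12
eef_pos: [600.5, -219.3, 94.5]
tcp_rot: [-3.141, -0.0, 1.568]
ft_force: [0.2, 0.2, -1.5]
opening: 0.441
grip_force: 30.0
t: 8.53
eef_pos: [549.0, -349.8, 94.6]
tcp_rot: [-3.141, -0.0, 1.568]
ft_force: [-0.3, 0.1, -1.0]
opening: 0.434
grip_force: 30.0
t: 8.7
eef_pos: [550.3, -346.1, 94.9]
tcp_rot: [-3.141, -0.001, 1.572]
ft_force: [-0.2, 1.8, -1.7]
opening: 0.437
grip_force: 30.0
```

View pics/s5.png

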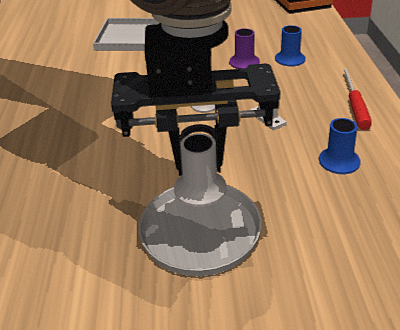

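The bell-mouth is held upright above the dish, with its top at about (200,140) in the crop. I'll check its position numerically, then lower it.

Scaled: 86 mm / 600 = 0.1433, 70 mm / 600 = 0.1167.

```bash
python3 - <<'E'
from h import *
p,d=read_camera("side"); C=cloud("side",d)
W=C[280:340,270:330].reshape(-1,3); m=(W[:,2]>140)&(W[:,2]<185)&(W[:,1]>-420)&(W[:,1]<-300)
W=W[m]; print(len(W),np.percentile(W,[1,50,99],axis=0).round())
z=np.percentile(W[:,2],98); q=W[abs(W[:,2]-168)<5]; print(z,(q.min(0)+q.max(0))/2,q.max(0)-q.min(0))
D=np.load("side.npz"); C=cloud("side",D["d"]); W=C[320:430,230:370].reshape(-1,3); q=W[(W[:,2]>15)&(W[:,2]<24)]; print("dish side",cv2.minEnclosingCircle(q[:,:2].astype(np.float32)))
E
echo '0,0,0.0667,0,0
0,0,0.1167,0,0
0,0,0.1433,0,0
0,0,0.1433,0,0
0,0,0.1433,0,0' > rows.txt && python3 -m handwheel rows.txt
```

```text
1738 [[ 521. -369.  141.]
 [ 551. -359.  167.]
 [ 581. -329.  184.]]
182.3001538617465 [ 550.60842633 -348.27406598  167.97333475] [60.66212493 43.47348488  9.90474192]
dish side ((549.5152587890625, -323.0101623535156), 85.0282974243164)
t: 9.22
eef_pos: [549.8, -346.9, 9.1]
tcp_rot: [-3.141, -0.001, 1.572]
ft_force: [-0.3, -0.9, -1.1]
opening: 0.439
grip_force: 30.0
```

Scaled: 9.7 mm / 600 = 0.0162, 5 mm / 600 = 0.0083.

```bash
echo '0,0,0.0083,0,0
0,0,0.0162,0,0
0,0,0.0162,0,0
0,0,0.0162,0,0.7
0,0,0.0162,0,0.7' > rows.txt && python3 -m handwheel rows.txt; echo '0,0,0,0,0.7
0,0,0,0,0.7
0,0,0,0,0.7' > rows.txt && python3 -m handwheel rows.txt; echo '0,0,-0.05,0,0.7
0,0,-0.1167,0,0.7
0,0,-0.1833,0,0.7
0,0,-0.1833,0,0.7
0,0,-0.1833,0,0.7' > rows.txt && python3 -m handwheel rows.txt
```

```text
t: 9.63
eef_pos: [549.7, -348.2, 0.4]
tcp_rot: [3.141, 0.001, 1.571]
ft_force: [0.3, 0.7, -0.4]
opening: 0.527
grip_force: 0.0
t: 9.88
eef_pos: [549.5, -348.1, -0.1]
tcp_rot: [3.141, 0.0, 1.571]
ft_force: [0.4, -0.5, 0.4]
opening: 0.687
grip_force: 0.0
t: 10.3
eef_pos: [550.2, -348.6, 112.2]
tcp_rot: [3.138, 0.003, 1.571]
ft_force: [0.1, 0.3, 0.3]
opening: 0.701
grip_force: 0.0
```

Scaled: 150 mm / 600 = 0.25, -58 mm / 600 = -0.0967.

```bash
echo '0.25,-0.0967,0,0,0.7
0.25,-0.0967,0,0,0.7
0.25,-0.0967,0,0,0.7
0.25,-0.0967,0,0,0.6
0.25,-0.0967,0,0,0.6' > rows.txt && python3 -m handwheel rows.txt; echo '0.25,-0.095,0,0,0.6
0.25,-0.095,0,0,0.6
0.25,-0.095,0,0,0.6
0.25,-0.095,0,0,0.6
0.25,-0.095,0,0,0.6' > rows.txt && python3 -m handwheel rows.txt; echo '0,0,0,0.06,0.6
0,0,0,0.12,0.6
0,0,0,0.1485,0.6
0,0,0.05,0.1485,0.6
0,0,0.1,0.1485,0.6' > rows.txt && python3 -m handwheel rows.txt;echo '0,0,0,0,0.6
0,0,0,0,0.6' > rows.txt && python3 -m handwheel rows.txt
```

```text
t: 10.72
eef_pos: [488.0, -192.7, 108.6]
tcp_rot: [-3.137, -0.003, 1.573]
ft_force: [1.0, -1.0, 0.7]
opening: 0.625
grip_force: 0.0
t: 11.13
eef_pos: [430.9, -43.8, 108.8]
tcp_rot: [-3.138, -0.001, 1.574]
ft_force: [1.5, -0.1, 0.6]
opening: 0.602
grip_force: 0.0
t: 11.55
eef_pos: [435.2, -48.4, 49.2]
tcp_rot: [3.139, -0.0, 1.273]
ft_force: [1.4, -1.0, -0.4]
opening: 0.599
grip_force: 0.0
t: 11.72
eef_pos: [433.5, -48.0, 48.6]
tcp_rot: [-3.137, 0.0, 1.274]
ft_force: [0.1, 0.3, 0.2]
opening: 0.601
grip_force: 0.0
```

```bash
cat >> h.py <<'E'
def tip():
    e=state()["eef_pos"]; p,d=read_camera("side"); C=cloud("side",d)
    m=(p.max(-1)<60)&(abs(C[...,0]-e[0])<60)&(abs(C[...,1]-e[1])<30)&(C[...,2]>e[2]+22)&(C[...,2]<e[2]+75)
    W=C[m]; print("rep",e.round(1),"tip z",np.sort(W[:,2])[:6].round(),"x",((W[:,0].min()+W[:,0].max())/2).round(1),"yfront",W[:,1].min().round(1))
E
python3 -c "
from h import *
tip()"
```

```text
rep [433.5 -48.   48.6] tip z [85. 86. 87. 87. 87. 87.] x 434.2 yfront -72.5
```

Scaled: 71 mm / 600 = 0.1183, 60 mm / 600 = 0.1.

```bash
echo '0,0,0.0583,0,0.6
0,0,0.1,0,0.6
0,0,0.1183,0,0.6
0,0,0.1183,0,0.6
0,0,0.1183,0,0' > rows.txt && python3 -m handwheel rows.txt; echo '0,0,0,0,0
0,0,0,0,0
0,0,0,0,0
0,0,0,0,0
0,0,0,0,0' > rows.txt && python3 -m handwheel rows.txt;echo '0,0,0,0,0
0,0,0,0,0
0,0,0,0,0
0,0,0,0,0' > rows.txt && python3 -m handwheel rows.txt
```

```text
t: 12.18
eef_pos: [435.0, -48.2, -20.5]
tcp_rot: [3.141, 0.0, 1.274]
ft_force: [0.4, 0.5, -0.3]
opening: 0.569
grip_force: 0.0
t: 12.6
eef_pos: [434.7, -48.0, -20.5]
tcp_rot: [3.14, 0.0, 1.274]
ft_force: [-1.1, 0.9, 10.8]
opening: 0.333
grip_force: 30.0
t: 12.93
eef_pos: [434.7, -48.0, -20.5]
tcp_rot: [3.14, 0.0, 1.274]
ft_force: [-1.2, 0.1, 11.0]
opening: 0.331
grip_force: 30.0
```

The opening of 31.5 mm means it closed on corners rather than flats (28 mm). I'll release, raise and re-measure the nut's angle.

Scaled: -110 mm / 600 = -0.1833, -80 mm / 600 = -0.1333.

```bash
echo '0,0,0,0,0.6
0,0,0,0,0.6
0,0,0,0,0.6
0,0,0,0,0.6
0,0,0,0,0.6' > rows.txt && python3 -m handwheel rows.txt; echo '0,0,-0.0667,0,0.6
0,0,-0.1333,0,0.6
0,0,-0.1833,0,0.6
0,0,-0.1833,0,0.6
0,0,-0.1833,0,0.6' > rows.txt && python3 -m handwheel rows.txt | head -3;  python3 - <<'E'
from h import *
D=np.load("side.npz")
p,d=read_camera("side")
out=[]
for P,d in((D["p"],D["d"]),(p,d)):
    C=cloud("side",d); out.append(cv2.resize(P[240:285,200:250],None,fx=8,fy=8,interpolation=cv2.INTER_CUBIC))
    W=C[225:290,195:255].reshape(-1,3); m=W[(W[:,2]>41)&(W[:,2]<50)&(abs(W[:,0]-435)<25)&(abs(W[:,1]+50)<25)][:,:2]
    print(len(m),((m.min(0)+m.max(0))/2).round(1)); m=m-m.mean(0)
    for a in range(0,180,10):
        q=m@[np.cos(np.radians(a)),np.sin(np.radians(a))]; print(a,round(q.max()-q.min(),1),end="; ")
    print()
cv2.imwrite("pics/nut.png",np.hstack(out)[:,:,::-1])
E
```

```text
t: 13.35
eef_pos: [434.4, -48.0, -21.4]
tcp_rot: [3.142, 0.0, 1.274]
ft_force: [0.0, -1.3, -0.5]
opening: 0.587
grip_force: 0.0
t: 13.77
eef_pos: [435.0, -48.1, 89.8]
tcp_rot: [3.138, -0.0, 1.274]
148 [434.1 -50.7]
0 29.7; 10 30.1; 20 29.9; 30 28.8; 40 28.8; 50 29.7; 60 30.1; 70 30.1; 80 30.5; 90 30.2; 100 30.7; 110 31.5; 120 32.8; 130 33.1; 140 32.7; 150 31.3; 160 29.4; 170 29.8; 
148 [436. -51.]
0 29.5; 10 30.4; 20 30.8; 30 30.7; 40 30.2; 50 30.5; 60 32.2; 70 34.0; 80 34.7; 90 34.4; 100 33.1; 110 31.1; 120 31.5; 130 31.9; 140 31.7; 150 31.0; 160 30.0; 170 29.2;
```

View pics/nut.png

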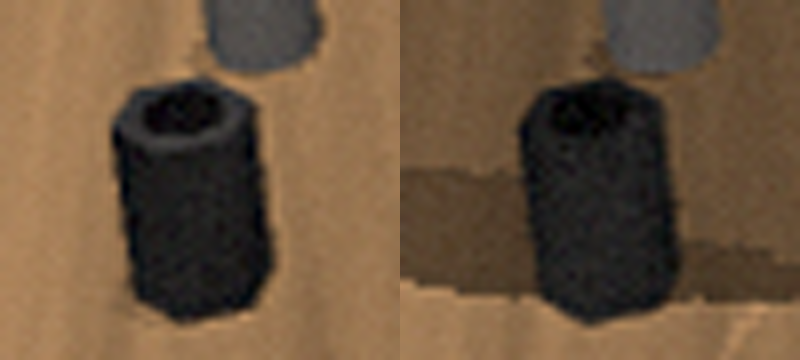

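The rows are not in the units I measure in: shifts go in shares of 600 mm and turns go in shares of 2 rad. I convert before sending: 110 mm / 600 = 0.1833, 100 mm / 600 = 0.1667, -0.26 rad / 2 = -0.13.

```bash
echo '0,0,0,-0.06,0.6
0,0,0.0583,-0.12,0.6
0,0,0.1167,-0.13,0.6
0,0,0.1667,-0.13,0.6
0,0,0.1833,-0.13,0.6' > rows.txt && python3 -m handwheel rows.txt;echo '0,0,0,0,0.6
0,0,0,0,0
0,0,0,0,0
0,0,0,0,0
0,0,0,0,0' > rows.txt && python3 -m handwheel rows.txt; echo '0,0,0,0,0
0,0,0,0,0
0,0,0,0,0
0,0,0,0,0
0,0,0,0,0' > rows.txt && python3 -m handwheel rows.txt
```

```text
t: 14.23
eef_pos: [431.8, -47.4, -25.8]
tcp_rot: [-3.135, -0.001, 1.534]
ft_force: [-1.2, 0.1, -0.1]
opening: 0.598
grip_force: 0.0
t: 14.65
eef_pos: [434.8, -48.1, -20.6]
tcp_rot: [3.14, 0.0, 1.534]
ft_force: [1.0, 0.1, -0.2]
opening: 0.376
grip_force: 0.0
t: 15.07
eef_pos: [434.8, -48.1, -20.7]
tcp_rot: [3.14, 0.0, 1.534]
ft_force: [-0.5, 1.1, 8.3]
opening: 0.336
grip_force: 30.0
```

Grip force is 30 N in either orientation, so it is firm enough. Lift and carry it to the dish.

Scaled: -100 mm / 600 = -0.1667, -80 mm / 600 = -0.1333.

```bash
echo '0,0,-0.025,0,0
0,0,-0.075,0,0
0,0,-0.1333,0,0
0,0,-0.1667,0,0
0,0,-0.1667,0,0' > rows.txt && python3 -m handwheel rows.txt;echo '-0.1867,0.1033,0,0,0
-0.1867,0.1033,0,0,0
-0.1867,0.1033,0,0,0
-0.1867,0.1033,0,0,0' > rows.txt && python3 -m handwheel rows.txt;echo '-0.1867,0.1033,0,0,0
-0.1867,0.1033,0,0,0
-0.1867,0.1033,0,0,0
-0.1867,0.1033,0,0,0
-0.1867,0.1033,0,0,0' > rows.txt && python3 -m handwheel rows.txt;echo '0,0,0,0,0' > rows.txt && python3 -m handwheel rows.txt
python3 - <<'E'
from h import *
p,d=read_camera("side"); C=cloud("side",d); e=state()["eef_pos"]
m=(abs(C[...,0]-e[0])<25)&(abs(C[...,1]-e[1])<30)&(C[...,2]>90)&(C[...,2]<150)
W=C[m]; print(e,[(z,(W[(abs(W[:,2]-z)<3)].min(0)).round(),W[(abs(W[:,2]-z)<3)].max(0).round(),int((abs(W[:,2]-z)<3).sum())) for z in range(93,150,6) if (abs(W[:,2]-z)<3).any()])
cv2.imwrite("pics/s6.png",cv2.resize(p[200:440,180:440],None,fx=2,fy=2)[:,:,::-1])
E
```

```text
t: 15.48
eef_pos: [436.0, -48.3, 82.2]
tcp_rot: [3.135, 0.002, 1.534]
ft_force: [-0.3, -0.9, -1.2]
opening: 0.336
grip_force: 30.0
t: 15.82
eef_pos: [495.2, -167.4, 78.0]
tcp_rot: [3.138, 0.002, 1.531]
ft_force: [-0.6, 0.1, -1.2]
opening: 0.336
grip_force: 30.0
t: 16.23
eef_pos: [549.9, -278.0, 76.9]
tcp_rot: [-3.141, -0.0, 1.532]
ft_force: [0.2, 0.3, -1.8]
opening: 0.334
grip_force: 30.0
t: 16.32
eef_pos: [549.0, -275.8, 77.3]
tcp_rot: [-3.14, -0.001, 1.533]
ft_force: [-0.6, -0.1, -1.6]
opening: 0.332
grip_force: 30.0
[ 549.09687758 -275.27234879   77.73045541] [(99, array([ 535., -295.,   96.]), array([ 566., -273.,  102.]), 59), (105, array([ 534., -295.,  102.]), array([ 564., -279.,  108.]), 81), (111, array([ 530., -294.,  108.]), array([ 566., -276.,  114.]), 92), (117, array([ 529., -295.,  114.]), array([ 569., -273.,  120.]), 102), (123, array([ 527., -295.,  120.]), array([ 572., -273.,  126.]), 124), (129, array([ 526., -295.,  126.]), array([ 572., -275.,  132.]), 129), (135, array([ 526., -295.,  132.]), array([ 573., -275.,  138.]), 136), (141, array([ 525., -293.,  138.]), array([ 573., -263.,  144.]), 333), (147, array([ 524., -293.,  144.]), array([ 574., -267.,  150.]), 63)]
```

View pics/s6.png

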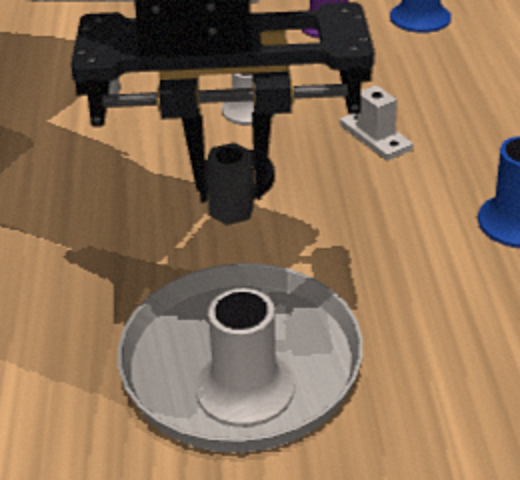

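The large bell-mouth stands well in the dish, with its top at (242,312) in the crop. The nut hangs upright in the fingers at (230,180). Lower it.

Scaled: 85 mm / 600 = 0.1417, 70 mm / 600 = 0.1167.

```bash
echo '0,0,0.0667,0,0
0,0,0.1167,0,0
0,0,0.1417,0,0
0,0,0.1417,0,0
0,0,0.1417,0,0' > rows.txt && python3 -m handwheel rows.txt; echo '0,0,0.0067,0,0
0,0,0.0133,0,0
0,0,0.0133,0,0
0,0,0.0133,0,0' > rows.txt && python3 -m handwheel rows.txt
```

```text
t: 16.78
eef_pos: [549.7, -275.2, -6.5]
tcp_rot: [-3.14, -0.001, 1.535]
ft_force: [0.1, -0.1, -0.8]
opening: 0.334
grip_force: 30.0
t: 17.12
eef_pos: [550.2, -276.5, -13.8]
tcp_rot: [3.141, 0.0, 1.534]
ft_force: [-0.0, -0.9, -1.5]
opening: 0.334
grip_force: 30.0
```

Scaled: 3.3 mm / 600 = 0.0055.

```bash
echo '0,0,0.0055,0,0
0,0,0.0055,0,0
0,0,0.0055,0,0.55
0,0,0.0055,0,0.55
0,0,0.0055,0,0.55' > rows.txt && python3 -m handwheel rows.txt; echo '0,0,0,0,0.55
0,0,0,0,0.55' > rows.txt && python3 -m handwheel rows.txt;  echo '0,0,-0.05,0,0.6
0,0,-0.1167,-0.0185,0.6
0,0,-0.175,-0.0185,0.6
0,0,-0.175,-0.0185,0.6
0,0,-0.175,-0.0185,0.6' > rows.txt && python3 -m handwheel rows.txt; echo '0.2317,0.0242,0,0,0.6
0.2317,0.0242,0,0,0.6
0.2317,0.0242,0,0,0.6
0.2317,0.0242,0,0,0.6
0.2317,0.0242,0,0,0.6' > rows.txt && python3 -m handwheel rows.txt;echo '0.2317,0.0242,0,0,0.6
0.2317,0.0242,0,0,0.6
0.2317,0.0242,0,0,0.6
0.2317,0.0242,0,0,0.6
0.2317,0.0242,0,0,0.6' > rows.txt && python3 -m handwheel rows.txt;echo '0,0,0.05,0,0.6
0,0,0.05,0,0.6' > rows.txt && python3 -m handwheel rows.txt;python3 -c "
from h import *
tip()"
```

```text
t: 17.53
eef_pos: [550.1, -276.5, -17.5]
tcp_rot: [3.141, 0.0, 1.534]
ft_force: [0.9, -0.1, -1.1]
opening: 0.488
grip_force: 0.0
t: 17.7
eef_pos: [550.0, -276.4, -17.6]
tcp_rot: [3.142, 0.0, 1.534]
ft_force: [0.1, 0.7, -0.1]
opening: 0.545
grip_force: 0.0
t: 18.12
eef_pos: [550.8, -276.9, 89.3]
tcp_rot: [3.138, 0.002, 1.571]
ft_force: [-0.5, -0.1, -1.1]
opening: 0.602
grip_force: 0.0
t: 18.53
eef_pos: [564.1, -134.0, 86.2]
tcp_rot: [-3.14, -0.001, 1.574]
ft_force: [0.4, 0.1, 0.0]
opening: 0.599
grip_force: 0.0
t: 18.95
eef_pos: [578.9, 3.8, 86.4]
tcp_rot: [-3.14, -0.0, 1.574]
ft_force: [0.0, 0.3, -0.3]
opening: 0.601
grip_force: 0.0
t: 19.12
eef_pos: [577.1, 0.6, 53.4]
tcp_rot: [-3.136, -0.0, 1.571]
ft_force: [-1.1, 0.0, -1.7]
opening: 0.597
grip_force: 0.0
rep [577.1   0.6  53.4] tip z [89. 90. 90. 91. 92. 92.] x 577.6 yfront -15.7
```

Scaled: 70 mm / 600 = 0.1167, 55 mm / 600 = 0.0917.

```bash
echo '0,0,0.05,0,0.6
0,0,0.0917,0,0.6
0,0,0.1167,0,0.6
0,0,0.1167,0,0.6
0,0,0.1167,0,0.6' > rows.txt && python3 -m handwheel rows.txt; echo '0,0,0,0,0.6
0,0,0,0,0
0,0,0,0,0
0,0,0,0,0
0,0,0,0,0' > rows.txt && python3 -m handwheel rows.txt; echo '0,0,0,0,0
0,0,0,0,0
0,0,0,0,0
0,0,0,0,0
0,0,0,0,0' > rows.txt && python3 -m handwheel rows.txt
```

```text
t: 19.58
eef_pos: [579.1, 0.5, -12.4]
tcp_rot: [-3.141, 0.0, 1.57]
ft_force: [-0.2, -0.8, 0.2]
opening: 0.599
grip_force: 0.0
t: 20.0
eef_pos: [579.3, 1.6, -12.1]
tcp_rot: [3.141, 0.0, 1.571]
ft_force: [0.3, 0.2, -0.2]
opening: 0.378
grip_force: 0.0
t: 20.42
eef_pos: [579.1, 1.6, -12.3]
tcp_rot: [3.141, 0.0, 1.571]
ft_force: [-1.1, -0.0, 6.2]
opening: 0.313
grip_force: 30.0
```

Scaled: -100 mm / 600 = -0.1667, -80 mm / 600 = -0.1333.

```bash
echo '0,0,-0.025,0,0
0,0,-0.075,0,0
0,0,-0.1333,0,0
0,0,-0.1667,0,0
0,0,-0.1667,0,0' > rows.txt && python3 -m handwheel rows.txt;echo '0.2483,-0.0142,0,0,0
0.2483,-0.0142,0,0,0
0.2483,-0.0142,0,0,0
0.2483,-0.0142,0,0,0
0.2483,-0.0142,0,0,0' > rows.txt && python3 -m handwheel rows.txt;echo '0.2483,-0.0142,0,0,0
0.2483,-0.0142,0,0,0
0.2483,-0.0142,0,0,0
0.2483,-0.0142,0,0,0
0.2483,-0.0142,0,0,0' > rows.txt && python3 -m handwheel rows.txt;echo '0,0,0.0667,0,0
0,0,0.1167,0,0
0,0,0.1417,0,0
0,0,0.1417,0,0
0,0,0.1417,0,0' > rows.txt && python3 -m handwheel rows.txt; echo '0,0,0.0067,0,0
0,0,0.0133,0,0
0,0,0.0133,0,0
0,0,0.0133,0,0' > rows.txt && python3 -m handwheel rows.txt
```

```text
t: 20.83
eef_pos: [580.9, 1.5, 91.3]
tcp_rot: [3.135, 0.001, 1.571]
ft_force: [0.1, -0.3, -1.2]
opening: 0.308
grip_force: 30.0
t: 21.25
eef_pos: [569.4, 154.8, 86.2]
tcp_rot: [-3.14, -0.0, 1.575]
ft_force: [0.6, 1.2, -0.9]
opening: 0.307
grip_force: 30.0
t: 21.67
eef_pos: [561.1, 303.4, 86.0]
tcp_rot: [-3.141, -0.0, 1.574]
ft_force: [0.0, -0.2, -0.8]
opening: 0.312
grip_force: 30.0
t: 22.08
eef_pos: [561.8, 298.6, 1.4]
tcp_rot: [-3.14, 0.001, 1.57]
ft_force: [-0.1, 0.7, -0.9]
opening: 0.307
grip_force: 30.0
t: 22.42
eef_pos: [562.2, 299.6, -5.1]
tcp_rot: [3.141, -0.0, 1.571]
ft_force: [0.3, -0.0, -0.5]
opening: 0.31
grip_force: 30.0
```

Scaled: 3.7 mm / 600 = 0.0062.

```bash
echo '0,0,0.0062,0,0
0,0,0.0062,0,0
0,0,0.0062,0,0.55
0,0,0.0062,0,0.55
0,0,0.0062,0,0.55' > rows.txt && python3 -m handwheel rows.txt; echo '0,0,0,0,0.55
0,0,0,0,0.55' > rows.txt && python3 -m handwheel rows.txt;  echo '0,0,-0.05,0,0.6
0,0,-0.1167,0,0.6
0,0,-0.1667,0,0.6
0,0,-0.1667,0,0.6
0,0,-0.1667,0,0.6' > rows.txt && python3 -m handwheel rows.txt; echo '-0.205,-0.0978,0,0,0.6
-0.205,-0.0978,0,0,0.6
-0.205,-0.0978,0,0,0.6
-0.205,-0.0978,0,0,0.6
-0.205,-0.0978,0,0,0.6' > rows.txt && python3 -m handwheel rows.txt;echo '-0.205,-0.0978,0,0,0.6
-0.205,-0.0978,0,0,0.6
-0.205,-0.0978,0,0,0.6
-0.205,-0.0978,0,0,0.6
-0.205,-0.0978,0,0,0.6' > rows.txt && python3 -m handwheel rows.txt;echo '0,0,0.05,0,0.6
0,0,0.05,0,0.6
0,0,0.05,0,0.6' > rows.txt && python3 -m handwheel rows.txt;python3 -c "
from h import *
tip()"
```

```text
t: 22.83
eef_pos: [562.0, 299.6, -9.3]
tcp_rot: [3.142, 0.0, 1.571]
ft_force: [0.7, 0.1, -0.7]
opening: 0.468
grip_force: 0.0
t: 23.0
eef_pos: [562.0, 299.6, -9.4]
tcp_rot: [3.142, 0.0, 1.571]
ft_force: [0.3, 0.5, 0.2]
opening: 0.54
grip_force: 0.0
t: 23.42
eef_pos: [562.7, 299.9, 92.3]
tcp_rot: [3.138, -0.001, 1.571]
ft_force: [-0.4, 0.2, -1.7]
opening: 0.6
grip_force: 0.0
t: 23.83
eef_pos: [501.7, 174.4, 89.7]
tcp_rot: [-3.139, 0.001, 1.568]
ft_force: [0.8, 0.1, -0.0]
opening: 0.597
grip_force: 0.0
t: 24.25
eef_pos: [444.3, 52.4, 90.2]
tcp_rot: [-3.141, 0.0, 1.568]
ft_force: [0.1, 0.3, -0.2]
opening: 0.6
grip_force: 0.0
t: 24.5
eef_pos: [444.7, 54.7, 59.8]
tcp_rot: [-3.139, -0.0, 1.572]
ft_force: [0.3, -0.2, 0.7]
opening: 0.599
grip_force: 0.0
rep [444.7  54.7  59.8] tip z [ 98.  98.  99.  99.  99. 100.] x 444.8 yfront 36.3
```

Scaled: 81 mm / 600 = 0.135, 65 mm / 600 = 0.1083.

```bash
echo '0,0,0.0583,0,0.6
0,0,0.1083,0,0.6
0,0,0.135,0,0.6
0,0,0.135,0,0.6
0,0,0.135,0,0.6' > rows.txt && python3 -m handwheel rows.txt; echo '0,0,0,0,0.6
0,0,0,0,0
0,0,0,0,0
0,0,0,0,0
0,0,0,0,0' > rows.txt && python3 -m handwheel rows.txt; echo '0,0,0,0,0
0,0,0,0,0
0,0,0,0,0
0,0,0,0,0
0,0,0,0,0' > rows.txt && python3 -m handwheel rows.txt
```

```text
t: 24.97
eef_pos: [445.0, 54.1, -20.1]
tcp_rot: [-3.141, 0.0, 1.572]
ft_force: [0.1, -0.8, 0.4]
opening: 0.602
grip_force: 0.0
t: 25.38
eef_pos: [444.9, 53.6, -19.8]
tcp_rot: [3.14, 0.0, 1.571]
ft_force: [-0.4, -0.2, -0.2]
opening: 0.375
grip_force: 0.0
t: 25.8
eef_pos: [444.7, 53.6, -20.1]
tcp_rot: [3.141, 0.0, 1.571]
ft_force: [-0.8, 0.3, 6.7]
opening: 0.292
grip_force: 30.0
```

Scaled: -100 mm / 600 = -0.1667, -80 mm / 600 = -0.1333.

```bash
echo '0,0,-0.025,0,0
0,0,-0.075,0,0
0,0,-0.1333,0,0
0,0,-0.1667,0,0
0,0,-0.1667,0,0' > rows.txt && python3 -m handwheel rows.txt;echo '0.2233,-0.0255,0,0,0
0.2233,-0.0255,0,0,0
0.2233,-0.0255,0,0,0
0.2233,-0.0255,0,0,0
0.2233,-0.0255,0,0,0' > rows.txt && python3 -m handwheel rows.txt;echo '0.2233,-0.0255,0,0,0
0.2233,-0.0255,0,0,0
0.2233,-0.0255,0,0,0
0.2233,-0.0255,0,0,0
0.2233,-0.0255,0,0,0' > rows.txt && python3 -m handwheel rows.txt;echo '0,0,0.0667,0,0
0,0,0.1167,0,0
0,0,0.1417,0,0
0,0,0.1417,0,0
0,0,0.1417,0,0' > rows.txt && python3 -m handwheel rows.txt; echo '0,0,0.0067,0,0
0,0,0.0133,0,0
0,0,0.0133,0,0
0,0,0.0133,0,0' > rows.txt && python3 -m handwheel rows.txt
```

```text
t: 26.22
eef_pos: [446.2, 53.6, 83.0]
tcp_rot: [3.136, 0.0, 1.571]
ft_force: [-0.1, 0.1, -0.1]
opening: 0.293
grip_force: 30.0
t: 26.63
eef_pos: [428.5, 189.7, 78.8]
tcp_rot: [-3.141, 0.0, 1.575]
ft_force: [0.4, -0.5, -1.9]
opening: 0.292
grip_force: 30.0
t: 27.05
eef_pos: [413.8, 322.6, 78.7]
tcp_rot: [-3.141, 0.0, 1.573]
ft_force: [0.3, -0.1, -0.8]
opening: 0.293
grip_force: 30.0
t: 27.47
eef_pos: [414.1, 319.8, -5.9]
tcp_rot: [-3.14, 0.001, 1.569]
ft_force: [0.2, 0.2, -0.5]
opening: 0.291
grip_force: 30.0
t: 27.8
eef_pos: [414.3, 321.5, -12.9]
tcp_rot: [3.141, -0.0, 1.571]
ft_force: [-0.2, -1.1, -0.8]
opening: 0.292
grip_force: 30.0
```

Scaled: 3.7 mm / 600 = 0.0062.

```bash
echo '0,0,0.0062,0,0
0,0,0.0062,0,0
0,0,0.0062,0,0.55
0,0,0.0062,0,0.55
0,0,0.0062,0,0.55' > rows.txt && python3 -m handwheel rows.txt; echo '0,0,0,0,0.55
0,0,0,0,0.55' > rows.txt && python3 -m handwheel rows.txt;  echo '0,0,-0.05,0,0.6
0,0,-0.1167,0,0.6
0,0,-0.1783,0,0.6
0,0,-0.1783,0,0.6
0,0,-0.1783,0,0.6' > rows.txt && python3 -m handwheel rows.txt; echo '-0.2117,0.1533,0,0,0.6
-0.2117,0.1533,0,0,0.6
-0.2117,0.1533,0,0,0.6
-0.2117,0.1533,0,0,0.6
-0.2117,0.1533,0,0,0.6' > rows.txt && python3 -m handwheel rows.txt;echo '-0.2117,0.1533,0,0,0.6
-0.2117,0.1533,0,0,0.6
-0.2117,0.1533,0,0,0.6
-0.2117,0.1533,0,0,0.6
-0.2117,0.1533,0,0,0.6' > rows.txt && python3 -m handwheel rows.txt;echo '-0.2117,0.1533,0,0,0.6
-0.2117,0.1533,0,0,0.6
-0.2117,0.1533,0,0,0.6
-0.2117,0.1533,0,0,0.6
-0.2117,0.1533,0,0,0.6' > rows.txt && python3 -m handwheel rows.txt;echo '0,0,0.0167,-0.06,0.6
0,0,0.0333,-0.12,0.6
0,0,0.05,-0.18,0.6
0,0,0.05,-0.2355,0.6
0,0,0.05,-0.2355,0.6' > rows.txt && python3 -m handwheel rows.txt;echo '0,0,0,0,0.6' > rows.txt && python3 -m handwheel rows.txt;python3 -c "
from h import *
tip()
p,d=read_camera('side'); C=cloud('side',d); W=C[235:270,345:400].reshape(-1,3); m=W[(abs(W[:,2]-45)<5)][:,:2]; print(len(m),(m.min(0)+m.max(0))/2, cv2.minAreaRect(m.astype(np.float32)))"
```

```text
t: 28.22
eef_pos: [414.0, 321.6, -17.1]
tcp_rot: [-3.142, 0.0, 1.571]
ft_force: [-0.5, -0.6, 0.3]
opening: 0.452
grip_force: 0.0
t: 28.38
eef_pos: [414.0, 321.6, -17.1]
tcp_rot: [3.142, 0.0, 1.571]
ft_force: [0.1, 0.4, -0.1]
opening: 0.535
grip_force: 0.0
t: 28.8
eef_pos: [414.7, 322.0, 91.7]
tcp_rot: [3.138, -0.002, 1.571]
ft_force: [0.1, -1.0, -0.4]
opening: 0.607
grip_force: 0.0
t: 29.22
eef_pos: [508.4, 190.6, 88.4]
tcp_rot: [-3.141, 0.001, 1.567]
ft_force: [0.1, -1.1, 0.1]
opening: 0.6
grip_force: 0.0
t: 29.63
eef_pos: [600.3, 63.5, 88.1]
tcp_rot: [-3.141, 0.001, 1.567]
ft_force: [0.1, -0.4, 0.4]
opening: 0.6
grip_force: 0.0
t: 30.05
eef_pos: [691.8, -63.5, 87.8]
tcp_rot: [-3.141, 0.001, 1.567]
ft_force: [0.9, 0.3, 0.8]
opening: 0.598
grip_force: 0.0
t: 30.47
eef_pos: [688.7, -58.2, 57.7]
tcp_rot: [-3.139, -0.002, 2.047]
ft_force: [-0.4, -0.4, -0.2]
opening: 0.603
grip_force: 0.0
t: 30.55
eef_pos: [689.4, -58.5, 58.9]
tcp_rot: [-3.14, -0.001, 2.039]
ft_force: [-0.3, -1.4, 0.0]
opening: 0.6
grip_force: 0.0
rep [689.4 -58.5  58.9] tip z [95. 96. 96. 96. 97. 97.] x 691.2 yfront -87.5
150 [689.55322046 -63.26038061] ((689.5576171875, -63.01924133300781), (24.05234718322754, 30.541231155395508), 25.65496253967285)
```

Scaled: 79 mm / 600 = 0.1317, 65 mm / 600 = 0.1083.

```bash
echo '-0.0017,0,0.0583,0,0.6
-0.0017,0,0.1083,0,0.6
-0.0017,0,0.1317,0,0.6
-0.0017,0,0.1317,0,0.6
-0.0017,0,0.1317,0,0.6' > rows.txt && python3 -m handwheel rows.txt; echo '0,0,0,0,0.6
0,0,0,0,0
0,0,0,0,0
0,0,0,0,0
0,0,0,0,0' > rows.txt && python3 -m handwheel rows.txt; echo '0,0,0,0,0
0,0,0,0,0
0,0,0,0,0
0,0,0,0,0
0,0,0,0,0' > rows.txt && python3 -m handwheel rows.txt; echo '0,0,0,0,0
0,0,0,0,0' > rows.txt && python3 -m handwheel rows.txt
```

```text
t: 31.07
eef_pos: [690.5, -60.2, -18.9]
tcp_rot: [-3.141, -0.0, 2.041]
ft_force: [0.2, 0.4, 0.1]
opening: 0.602
grip_force: 0.0
t: 31.48
eef_pos: [690.8, -60.4, -18.3]
tcp_rot: [3.141, 0.001, 2.042]
ft_force: [-0.5, -0.2, -1.2]
opening: 0.373
grip_force: 0.0
t: 31.9
eef_pos: [690.5, -60.3, -18.9]
tcp_rot: [-3.142, 0.0, 2.042]
ft_force: [-1.5, 0.1, 2.6]
opening: 0.233
grip_force: 30.0
t: 32.07
eef_pos: [690.4, -60.3, -18.9]
tcp_rot: [-3.142, 0.0, 2.042]
ft_force: [-2.5, 0.1, 4.0]
opening: 0.229
grip_force: 30.0
```

Scaled: -110 mm / 600 = -0.1833, -80 mm / 600 = -0.1333, 0.4 rad / 2 = 0.2.

```bash
echo '0,0,-0.025,0,0
0,0,-0.075,0.05,0
0,0,-0.1333,0.1,0
0,0,-0.1833,0.15,0
0,0,-0.1833,0.2,0' > rows.txt && python3 -m handwheel rows.txt;echo '0,0,0,0.0355,0
0,0,0,0.0355,0' > rows.txt && python3 -m handwheel rows.txt;echo '0,0,0,0,0' > rows.txt && python3 -m handwheel rows.txt
```

```text
t: 32.48
eef_pos: [693.2, -60.6, 97.2]
tcp_rot: [3.133, 0.002, 1.637]
ft_force: [1.1, 0.2, -0.7]
opening: 0.227
grip_force: 30.0
t: 32.65
eef_pos: [690.5, -60.2, 91.2]
tcp_rot: [3.141, 0.0, 1.568]
ft_force: [0.2, 0.2, -1.0]
opening: 0.23
grip_force: 30.0
t: 32.73
eef_pos: [690.3, -60.2, 90.5]
tcp_rot: [-3.141, -0.0, 1.573]
ft_force: [-0.6, 0.2, -1.1]
opening: 0.231
grip_force: 30.0
```

Scaled: 123.4 mm / 600 = 0.2057, -67.5 mm / 600 = -0.1125.

```bash
echo '0.2057,-0.1125,0,0,0
0.2057,-0.1125,0,0,0
0.2057,-0.1125,0,0,0
0.2057,-0.1125,0,0,0
0.2057,-0.1125,0,0,0' > rows.txt && python3 -m handwheel rows.txt;echo '0.2057,-0.1125,0,0,0
0.2057,-0.1125,0,0,0
0.2057,-0.1125,0,0,0
0.2057,-0.1125,0,0,0
0.2057,-0.1125,0,0,0' > rows.txt && python3 -m handwheel rows.txt;echo '0.2057,-0.1125,0,0,0
0.2057,-0.1125,0,0,0
0.2057,-0.1125,0,0,0
0.2057,-0.1125,0,0,0
0.2057,-0.1125,0,0,0' > rows.txt && python3 -m handwheel rows.txt;echo '0,0,0.05,0,0
0,0,0.1,0,0
0,0,0.1,0,0
0,0,0.1,0,0' > rows.txt && python3 -m handwheel rows.txt; python3 - <<'E'
from h import *
p,d=read_camera("side"); cv2.imwrite("pics/s7.png",cv2.resize(p[100:250,150:360],None,fx=3,fy=3,interpolation=cv2.INTER_CUBIC)[:,:,::-1])
E
```

```text
t: 33.15
eef_pos: [621.2, 66.2, 90.6]
tcp_rot: [-3.14, -0.0, 1.577]
ft_force: [-0.1, -0.4, -1.9]
opening: 0.228
grip_force: 30.0
t: 33.57
eef_pos: [554.4, 188.7, 90.7]
tcp_rot: [-3.141, 0.0, 1.576]
ft_force: [0.4, 0.9, -1.2]
opening: 0.227
grip_force: 30.0
t: 33.98
eef_pos: [487.6, 311.7, 90.6]
tcp_rot: [3.142, -0.0, 1.575]
ft_force: [1.1, -0.6, -1.4]
opening: 0.231
grip_force: 30.0
t: 34.32
eef_pos: [488.6, 308.3, 30.0]
tcp_rot: [-3.139, 0.002, 1.57]
ft_force: [0.2, 0.4, -0.7]
opening: 0.23
grip_force: 30.0
```

View pics/s7.png

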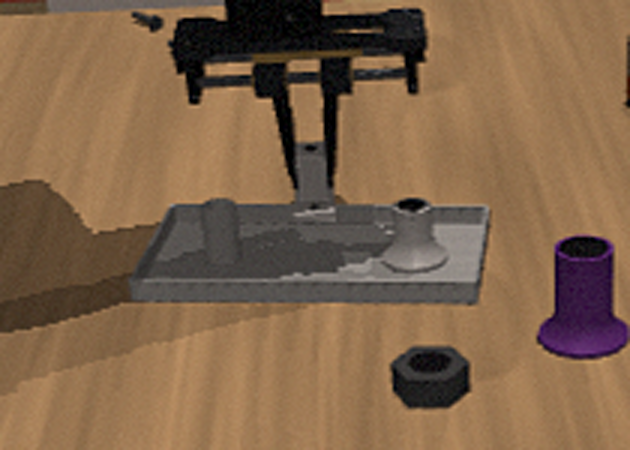

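The sleeve (220,230) and small bell-mouth (415,235) stand upright in the tray, and the pedestal hangs upright above the middle. Lower it.

Scaled: 43 mm / 600 = 0.0717, 38 mm / 600 = 0.0633.

```bash
echo '0,0,0.0417,0,0
0,0,0.0633,0,0
0,0,0.0717,0,0
0,0,0.0717,0,0
0,0,0.0717,0,0' > rows.txt && python3 -m handwheel rows.txt
```

```text
t: 34.78
eef_pos: [488.9, 310.0, -10.8]
tcp_rot: [3.14, -0.001, 1.571]
ft_force: [0.7, -0.1, -0.8]
opening: 0.226
grip_force: 30.0
```

Scaled: 4.7 mm / 600 = 0.0078, 2.5 mm / 600 = 0.0042.

```bash
echo '0,0,0.0042,0,0
0,0,0.0078,0,0
0,0,0.0078,0,0
0,0,0.0078,0,0.45
0,0,0.0078,0,0.45' > rows.txt && python3 -m handwheel rows.txt; echo '0,0,0,0,0.45
0,0,0,0,0.45
0,0,0,0,0.45' > rows.txt && python3 -m handwheel rows.txt;  echo '0,0,-0.05,0,0.5
0,0,-0.1167,0,0.5
0,0,-0.1833,0,0.5
0,0,-0.25,0,0.5
0,0,-0.25,0,0.5' > rows.txt && python3 -m handwheel rows.txt; echo '-0.25,0,0,0,0.5
-0.25,0,0,0,0.5
-0.25,0,0,0,0.5
-0.25,0,0,0,0.5
-0.25,0,0,0,0.5' > rows.txt && python3 -m handwheel rows.txt; python3 - <<'E'
from h import *
D=np.load("side.npz")
p,d=read_camera("side"); C=cloud("side",d); C0=cloud("side",D["d"])
cv2.imwrite("pics/s8.png",p[:,:,::-1])
for n,(x,y),h in [("bell_large",(550,-349),73),("nut",(550,-279),48),("bell_small",(562,297),48),("sleeve",(414,319),48),("ped",(488,308),48)]:
    m=(abs(C[...,0]-x)<30)&(abs(C[...,1]-y)<32)&(C[...,2]>h-5)&(C[...,2]<h+6); W=C[m]
    if len(W): print(n,len(W),((W.min(0)+W.max(0))/2).round(),(W.max(0)-W.min(0)).round())
E
```

```text
t: 35.2
eef_pos: [488.1, 310.0, -16.5]
tcp_rot: [3.141, -0.0, 1.571]
ft_force: [-0.0, -0.1, -0.9]
opening: 0.319
grip_force: 0.0
t: 35.45
eef_pos: [488.0, 309.9, -16.8]
tcp_rot: [-3.142, 0.0, 1.571]
ft_force: [-0.1, -0.7, 0.1]
opening: 0.439
grip_force: 0.0
t: 35.87
eef_pos: [490.6, 311.3, 140.4]
tcp_rot: [3.132, -0.005, 1.571]
ft_force: [1.3, -0.1, 0.1]
opening: 0.501
grip_force: 0.0
t: 36.28
eef_pos: [487.7, 156.3, 133.1]
tcp_rot: [-3.141, 0.001, 1.568]
ft_force: [0.5, 0.6, -0.6]
opening: 0.499
grip_force: 0.0
bell_large 668 [ 551. -350.   72.] [41. 44.  8.]
nut 283 [ 552. -279.   47.] [30. 32.  7.]
bell_small 78 [564. 296.  46.] [28. 33.  6.]
sleeve 51 [416. 319.  45.] [25. 30.  5.]
ped 59 [490. 308.  46.] [19. 30.  6.]
```

View pics/s8.png

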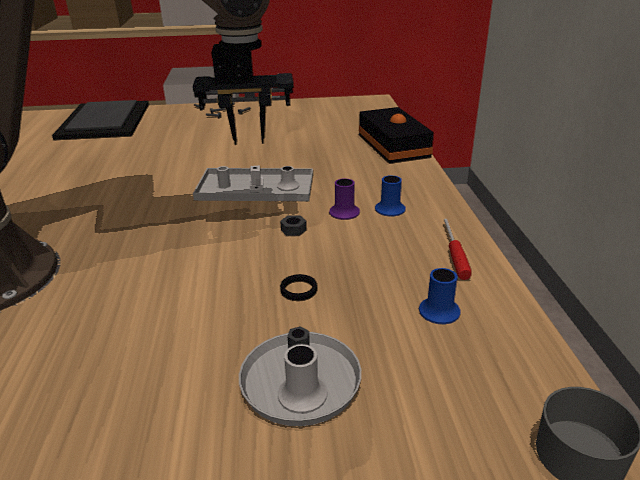

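The bell-mouth (302,380) and nut (298,335) are upright in the dish. The sleeve, pedestal and small bell are upright in the tray at (223,178), (255,178) and (288,178). The flat nut and ring haven't moved, and the arm is clear, so I'm handing in.

```bash
echo '0,0,0,0,0.5
0,0,0,0,0.5
0,0,0,0,0.5' > rows.txt && python3 -m handwheel rows.txt | head -1; python3 -c "
from cell import job_done; print(job_done())"
```

```text
t: 36.58
the job is handed in; nothing more can be done
None
```

Both kits are made up and the job is handed in at about 37 s: large bell-mouth and slim hex nut in the dish; small bell-mouth, sleeve and pedestal in the tray. All five stood upright in the last picture, with the flat nut and ring not visibly moved; no verdict was returned.

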